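# Draw a blade carrier out of its dock until the catch clicks

## Task

One of the two flat steel blade carriers is still pushed back under the roof of its dock: press down on top of it and draw it toward you along its lane until the sprung catch clicks out behind it, then slide it back firmly against that catch, so that the catch is felt to hold it, and leave it resting there. Press gently, never harder than about 40 N, and leave the other carrier, already caught in its own dock, where it is.

Things in the scene. Friction and masses are not known exactly. Their poses are not given: they have to be found in the camera images.
- dock: Dock of the carrier to draw out, fixed to the table, left or right of the other dock. Black block 220 mm long (x), 120 wide (y -75 to +45); origin under the lane's centre, on the table; z up. The lane runs along x, 62 mm wide, centred on y = 0; slippery floor at z = 30 mm, aluminium rails with tops at z = 40 mm. The carrier is drawn toward the dock's -x (nearer the robot).
- carrier: Carrier to draw out: loose steel plate 100 (x) by 60 (y) by 10 mm, 0.25 to 0.5 kg, in the dock's lane, top flush with the rails so it cannot be gripped. Origin at the centre of its underside, axes as the dock's. Starts with its origin at dock x = 30 to 44 mm, rear under the roof. Its front 55 mm is 6 mm narrower on the -y side; its full-width rear 45 mm has to push the catch aside and pass it.
- carrier_press (a point): Point on the carrier's flat top, 32 mm in front (-x) of its origin and 10 mm above it: the place to press, in the open throughout. The carrier slides with little force, but pushing the catch aside takes about 4 to 7 N along the lane: a fingertip that presses with about 12 to 25 N gives that, one that presses with only 5 N slips on the steel.
- catch: Sprung catch of this dock: dark steel slide in a gap of the -y rail, not to be handled. Origin at the tip of its nose, top edge of the holding face: dock x = 13, y = -24.5, z = 40 mm when sprung out, as at the start; the carrier's rear part pushes it back 6 mm to -y. The holding face looks to the dock's -x, the other side is a ramp. A caught carrier slid back stops with its rear edge on this face.
- dock_stop (a point): Middle of the top edge of the fixed stop (10 mm high) at the lane's front end, dock x = -95, z = 40 mm. The carrier meets it with its origin at dock x = -45 mm; the catch springs out once the origin is past x = -37 mm, so a caught carrier has 8 mm of play.
- dock_roof (a point): Middle of the front top edge of the black roof (z = 43 to 57 mm) that covers the lane from dock x = 34 to 110 mm. A loose hex key, 7 mm thick, lies on each dock's roof.
- dock2: The other dock, of the same shape and size, also fixed to the table.
- carrier2: The other carrier, of the same shape, loose in dock2 and already caught there (origin at dock2 x about -38 mm): not to be moved.
Not all that is in view belongs to the job. Leave any black or blue look-alike of the carrier alone.

How it is judged:
By the outcome, as a careful person would: the job done as asked, in the order asked, and still so for the second after the job is handed in, with the robot touching nothing.
It also fails if it takes over 64 s, if anything falls off the work surface, if the arm or the gripper's body presses on something with over 40 N, if the wrist force passes 120 N, or if a joint passes its speed limit or range.

## Robot

A 6-joint arm with a two-finger parallel gripper is mounted at the origin on the work surface. World frame = base frame: x ahead of the robot, y to its left, z up, the work surface at z = 0. Lengths are in m, angles in rad, forces in N, time in s.
With the tool pointing down it reaches from about 0.3 to 0.825 m from the base axis. Payload 5.4 kg.
Tool frame: the origin (TCP) lies on the front face of the gripper's body, between the roots of the fingers; the fingertips stand 88 mm ahead of it and the grasp point (between the pads) lies 69 mm ahead of it; z points along the fingers, y is the line along which they close (so a half turn about z gives the same grasp; the last joint's range is limited). The gripper opens to 92 mm and grips with 3 to 60 N. Pads are 20 mm wide; open, the fingers measure 128 mm over their backs; the gripper's body (75 mm by 189 mm) begins 69 mm behind the grasp point.
Start: joints at [1.122, 0.158, 1.597, -0, 1.386, -0.21], TCP at [0.136, 0.559, 0.303] pointing down, gripper open.
Joint ranges: [-2.91, 2.91], [-0.94, 2.29], [0.18, 2.7], [-1.29, 4.43], [0.17, 2.64], [-3, 3]. Speed limits (rad/s): [2.57, 2.57, 3.14, 3.14, 3.14, 3.14].

## Interface

Orientations are given as [roll, pitch, yaw] about the fixed x, y, z axes, in that order (R = Rz(yaw) Ry(pitch) Rx(roll)).
In Python, from bench import ctrl gives the robot as it stands. The module is installed in compiled form; this text tells all that it offers.
- The arm moves only by the shell command python3 -m crank 'ROWS' [OPENING] [FORCE]. ROWS is text: rows parted by semicolons, each of 4 numbers parted by spaces: the shift along the tool's x, y, z in cm, then the turn about the tool's z in rad. A call has 1 to 20 rows; each row shifts and turns the commanded pose from where the row before left it, along the tool's axes as they then stand; what a row does not reach is not made up. A row lasts 1/8 s, in which the tool goes at most 62.5 mm and 10.7 degrees, less where a joint would pass 70% of its speed; a pose out of reach is approached as far as the arm can. A call is refused whole if a number of a shift passes 6.25 or a number of a turn 0.188, either way. A call with a gripper value outside its range is refused whole. OPENING is the finger opening in cm, from 0 to 9.19, set as the call begins (- or left out, the last holds). The fingers move at their own pace and stop on an object; FORCE is the grip in N (left out, the last holds). Time passes only in rows, so rows that do not move let the fingers close. It gives the time, the measured TCP pose, the force, the opening and the grip force at its end, in the units of the state.
- ctrl.state(): the state, without advancing time (a new reading comes with each control period).
- ctrl.read_camera(name): name is "side" or "top" or "wrist"; returns the picture (400x640x3 uint8, red, green, blue); there is no depth.
- ctrl.camera_params(name): a dict with "fov_y" (degrees; the focal length in pixels is half the picture's height over the tangent of half this angle, whatever the lens; pixels are square), "cx", "cy" (the principal point, pixels), "k1" (the pictures are not rectified: a ray, as slopes to the right and down, at radius r is drawn at 1 + k1 r^2 times it, then the intrinsics apply), "R" (3x3) and "t" (3): a world point X has camera coordinates R X + t; the wrist camera has in their place "hand_eye" (4x4, takes a point from camera to tool coordinates, whose origin is the TCP and whose axes are the flange's). Camera axes: x right, y down, z forward; pixel columns grow to the right and rows downward; lengths in m; the calibration is good to about 2 mm. A picture is of the moment at which its call begins: read the wrist's pose just before it. camera_params takes no time and is no camera call.
- ctrl.hand_in(): hands the job in; it is judged then, once.
The state is a dict: "time_s": time; "joints": joint angles; "qvel": joint speeds; "tau": joint torques, N m; "tool_pos": TCP position; "orientation": TCP orientation; "contact_force": force on the tool from outside, world axes, zero at the start; "moment": the same for the moment, N m; "finger_gap": opening from 0.0 (shut) to 1.0 (fully open); "gripper_force": force on a finger pad.
Only numpy, scipy, OpenCV 4.12 (cv2) and the standard library are available. Lean on these libraries where they do the work, as an engineer would, in place of code of your own. Each camera call takes 0.05 s, during which the arm holds its last target. There are 200 camera calls.

## Working session

There is one attempt and no reset: what is moved stays moved. The work goes in short steps, Python scripts to look and compute and a shell command to move; the robot and the scene stay as the last step left them, time stands still between calls to the robot, and variables do not carry over. Pictures are saved under pics/ and viewed, at most 10 in all, crops included, and the job is handed in when it is done.

```bash
mkdir -p pics
cat > h.py <<'E'
import numpy as np, cv2
from bench import ctrl
from scipy.spatial.transform import Rotation as Ro
def cam(n):
    p=ctrl.camera_params(n); f=200/np.tan(np.radians(p["fov_y"])/2); return p,f
def pose(s):
    return Ro.from_euler('xyz',s["orientation"]).as_matrix(),np.array(s["tool_pos"])
def ray(n,u,v,s=None):
    p,f=cam(n); d=np.array([(u-p["cx"])/f,(v-p["cy"])/f]); q=d.copy()
    for _ in range(50): q=d/(1+p["k1"]*(q@q))
    c=np.append(q,1)
    if n=="wrist":
        H=np.array(p["hand_eye"]); R,t=pose(s); R2=R@H[:3,:3]; o=R@H[:3,3]+t
        return o,R2@c
    R=np.array(p["R"]); return -R.T@np.array(p["t"]),R.T@c
def at(n,u,v,z,s=None):
    o,d=ray(n,u,v,s); return o+d*(z-o[2])/d[2]
def proj(n,X,s=None):
    p,f=cam(n); X=np.array(X,float)
    if n=="wrist":
        H=np.array(p["hand_eye"]); R,t=pose(s); R2=R@H[:3,:3]; o=R@H[:3,3]+t; c=R2.T@(X-o)
    else: c=np.array(p["R"])@X+np.array(p["t"])
    q=c[:2]/c[2]; q=q*(1+p["k1"]*(q@q)); return q*f+[p["cx"],p["cy"]]
E
python3 - <<'E'
from h import *
s=ctrl.state(); print(s)
for n in("top","side"):
    cv2.imwrite(f"pics/{n}0.png",ctrl.read_camera(n)[:,:,::-1])
E
```

```text
{'time_s': 0.0, 'joints': array([ 1.12190525e+00,  1.59022973e-01,  1.59823915e+00,  1.26842518e-05,
        1.38619075e+00, -2.10128204e-01]), 'qvel': array([-0.00035602, -0.00032521, -0.00027871, -0.00082411, -0.00032956,
        0.00119013]), 'tau': array([-2.00568616e-05, -3.85574627e+01, -3.22109735e+01,  7.02743372e-02,
        3.79583880e-02, -1.08351808e-04]), 'tool_pos': array([0.13581404, 0.5582495 , 0.30172996]), 'orientation': array([-3.13977595e+00, -4.00204128e-04,  2.90282708e+00]), 'contact_force': array([0.073705  , 0.31560353, 0.16977609]), 'moment': array([ 0.00173947,  0.03439292, -0.04167854]), 'gripper_force': 0.0, 'finger_gap': 1.0001980319831314}
```

View pics/top0.png

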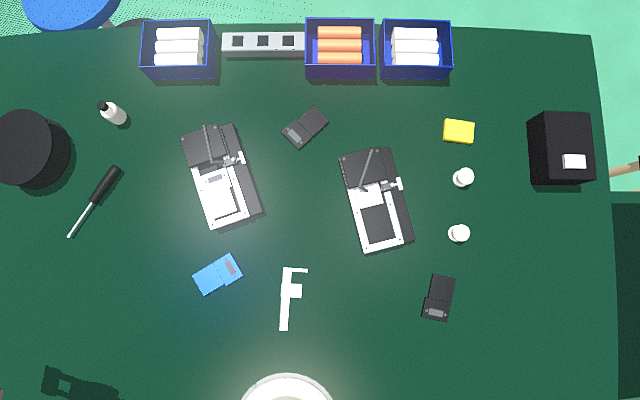

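View pics/side0.png

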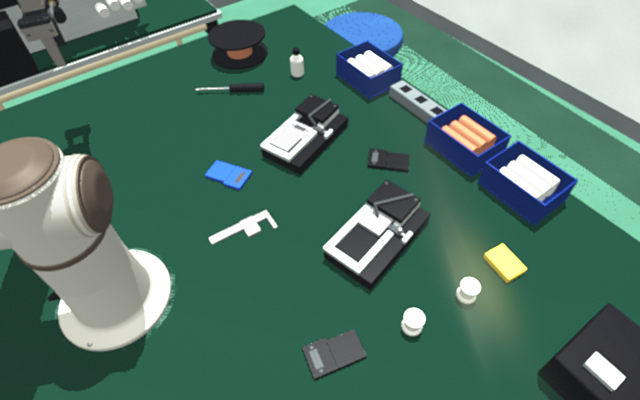

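Two candidates: the left dock (around 220,180), whose lane is filled to its front end by a bright plate, and the right dock (around 375,200), with an empty dark lane front and a bright plate at about (368,195) going under the roof. The right one fits the carrier that is still pushed back. The black plates at (305,127) and (438,298) and the blue one at (218,274) are look-alikes. I'll check this in an enlarged crop.

Run:
```python
from h import *
i=cv2.imread("pics/top0.png")[110:260,170:430]
cv2.imwrite("pics/c0.png",cv2.resize(i,None,fx=3.07,fy=3.07,interpolation=cv2.INTER_CUBIC))
```

```text
(no output)
```

View pics/c0.png

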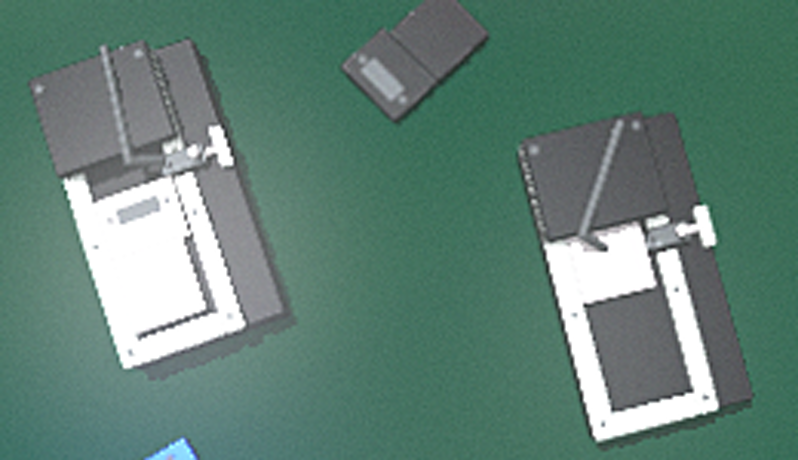

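The crop confirms it. In the right dock the plate's front edge runs from (585,303) to (655,287) in the crop and its rear is under the roof. In the left dock the plate is drawn out and caught. Next I compute the dock pose.

Run:
```python
from h import *
c=lambda u,v,z: at("top",170+u/3.07,110+v/3.07,z)
A=c(610,411,.04);B=c(690,392,.04)
C=c(549,243,.04);D=c(597,440,.04);E=c(717,411,.04);F=c(750,402,.03);
l=c(585,303,.04);r=c(655,287,.04); R1=c(522,150,.057);R2=c(638,117,.057)
for n,x in zip("A B C D E F l r R1 R2".split(),[A,B,C,D,E,F,l,r,R1,R2]): print(n,x.round(4))
print(np.linalg.norm(A-B),np.linalg.norm(l-r))
for a,b in((A,B),(D,E),(l,r),(R1,R2)): 
    d=a-b; print("yaw from y-dir",np.arctan2(-d[0],d[1]))
d=C-D; print("yaw x-dir",np.arctan2(d[1],d[0]))
y=np.arctan2(d[1],d[0]);ex=np.array([np.cos(y),np.sin(y),0])
m=(A+B)/2; print("origin",m+.095*ex, "carrier front dx", ((l+r)/2-m)@ex-.095)
```

```text
A [ 0.4028 -0.1805  0.04  ]
B [ 0.4159 -0.2381  0.04  ]
C [ 0.5233 -0.1385  0.04  ]
D [ 0.3824 -0.171   0.04  ]
E [ 0.4023 -0.2572  0.04  ]
F [ 0.4086 -0.2839  0.03  ]
l [ 0.4798 -0.1638  0.04  ]
r [ 0.4913 -0.2145  0.04  ]
R1 [ 0.5876 -0.1186  0.057 ]
R2 [ 0.6119 -0.2022  0.057 ]
0.05902134935997106 0.05195057778692322
yaw from y-dir 0.22397809958239467
yaw from y-dir 0.22644588217857237
yaw from y-dir 0.22170868018107187
yaw from y-dir 0.2837343131469686
yaw x-dir 0.22631619432093622
origin [ 0.50194302 -0.18798938  0.04      ] carrier front dx -0.016231560286520647
```

The target dock's origin is at about (0.502, -0.188) with yaw 0.225, and the lane is 59 mm wide against 62 mm given. The carrier origin comes out at dock x ≈ 34 mm, which is plausible. I'll turn so that tool +x points along dock -x, close the fingers and travel above the dock.

```bash
python3 -m crank '0 0 0 -0.155;0 0 0 -0.155;0 0 0 -0.155;-0.6 -2.5 0 0;-1.2 -5.1 0 0;-1.2 -5.1 0 0;-1.2 -5.1 0 0;-1.2 -5.1 0 0;-1.2 -5.1 0 0;-1.2 -5.1 0 0;-1.2 -5.1 0 0;-1.2 -5.1 0 0;-1.2 -5.1 0 0;-1.2 -5.1 0 0;-1.2 -5.1 0 0;-1.2 -5.1 0 0;-1.2 -5.1 0 0;-1.2 -5.1 0 0;-1 -4.5 0 0' 0 20
python3 -m crank '-0.6 -2.5 5 0;0 0 5 0;0 0 0 0;0 0 0 0'
python3 - <<'E'
from h import *
s=ctrl.state(); cv2.imwrite("pics/w1.png",ctrl.read_camera("wrist")[:,:,::-1])
np.save("w1.npy",s,allow_pickle=True); print(s["contact_force"])
R,t=pose(s); print(t, R[:,0])
y=.225;ex=np.array([np.cos(y),np.sin(y),0]);ey=np.array([-ex[1],ex[0],0]);O=np.array([.502,-.188,0])
print("tool in dock",(t-O)@ex,(t-O)@ey, "yaw err", np.arctan2(R[1,0],R[0,0])-(.225-np.pi))
for a,b in((-.095,.031),(-.095,-.031),(.002,0),(-.016,0)): print(a,b,proj("wrist",O+a*ex+b*ey+[0,0,.04],s))
E
```

```text
time_s: 2.48
tool_pos: [0.4915, -0.1659, 0.3022]
orientation: [3.141, -0.0, -2.916]
contact_force: [0.4, 0.6, -0.2]
finger_gap: 0.004
gripper_force: 0.0
time_s: 2.98
tool_pos: [0.5033, -0.1873, 0.2045]
orientation: [-3.14, 0.001, -2.915]
contact_force: [0.2, -0.4, 0.8]
finger_gap: 0.006
gripper_force: 0.0
[ 0.22169101 -0.41880984  0.80114491]
[ 0.50329386 -0.187305    0.20445514] [-0.97444344 -0.22462837 -0.00144122]
tool in dock 0.0014163056930340482 0.0003888091902523336 yaw err 0.0015618819886431545
-0.095 0.031 [355.43094985  98.05179652]
-0.095 -0.031 [281.32006432  98.00390341]
0.002 0 [318.43046449 208.50566253]
-0.016 0 [318.41974137 189.76662884]
```

View pics/w1.png

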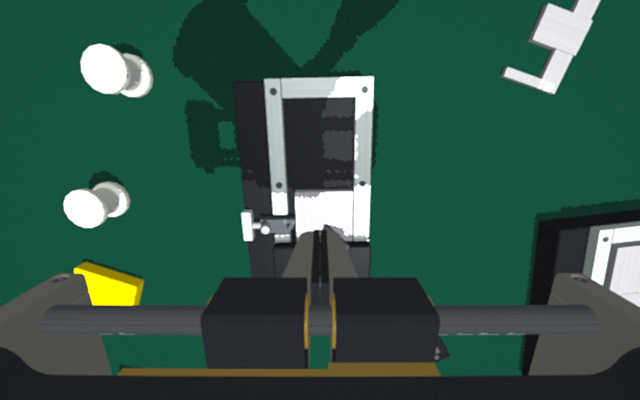

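The wrist view agrees with the pose. The plate's front edge is at row ~189 (predicted 189.8), the lane spans columns ~286–354, and the fingertips are over the bright plate. Now I go down.

```bash
python3 -m crank '0 0 3 0;0 0 2.5 0;0 0 1.2 0;0 0 0.4 0;0 0 0 0'
python3 -m crank '0 0 0.1 0;0 0 0.1 0;0 0 0.1 0;0 0 0 0'
```

```text
time_s: 3.65
tool_pos: [0.5033, -0.1875, 0.1329]
orientation: [-3.14, 0.001, -2.915]
contact_force: [-0.1, 0.0, 0.9]
finger_gap: 0.001
gripper_force: 0.0
time_s: 4.15
tool_pos: [0.5026, -0.1871, 0.1286]
orientation: [3.141, -0.0, -2.915]
contact_force: [-0.3, -0.8, 1.3]
finger_gap: 0.009
gripper_force: 0.0
```

```bash
for i in 1; do python3 -m crank '0 0 0.05 0;0 0 0 0'; done
python3 -m crank '0 0 0.05 0;0 0 0 0'
```

```text
time_s: 4.4
tool_pos: [0.5027, -0.1871, 0.1285]
orientation: [3.142, -0.0, -2.915]
contact_force: [-1.5, 1.0, 3.6]
finger_gap: 0.008
gripper_force: 1.8
time_s: 4.65
tool_pos: [0.5027, -0.1872, 0.1285]
orientation: [-3.141, -0.0, -2.915]
contact_force: [-2.9, 2.5, 7.4]
finger_gap: 0.003
gripper_force: 3.7
```

```bash
python3 -m crank '0 0 0.05 0;0 0 0 0'
```

```text
time_s: 4.9
tool_pos: [0.5029, -0.1873, 0.1285]
orientation: [-3.141, 0.0, -2.915]
contact_force: [-3.3, 2.2, 10.9]
finger_gap: 0.007
gripper_force: 5.3
```

Contact is clear, at about 7 N per mm. I'll press to ~18 N and start drawing.

```bash
python3 -m crank '0 0 0.05 0;0 0 0.05 0;0 0 0 0;0.3 0 0 0;0.5 0 0 0;0.5 0 0 0;0.5 0 0 0;0 0 0 0'
```

```text
time_s: 5.9
tool_pos: [0.487, -0.1919, 0.1284]
orientation: [-3.138, 0.005, -2.916]
contact_force: [1.9, 2.2, 10.0]
finger_gap: 0.008
gripper_force: 4.8
```

```bash
python3 -m crank '0 0 0.1 0;0 0 0 0'; python3 -m crank '0.4 0 0 0;0.4 0 0 0;0.4 0 0 0;0 0 0 0'
```

```text
time_s: 6.15
tool_pos: [0.4872, -0.1919, 0.1284]
orientation: [-3.139, 0.004, -2.915]
contact_force: [-2.8, 4.6, 18.1]
finger_gap: 0.006
gripper_force: 9.0
time_s: 6.65
tool_pos: [0.477, -0.1953, 0.1285]
orientation: [-3.135, 0.009, -2.916]
contact_force: [5.4, 2.0, 10.1]
finger_gap: 0.006
gripper_force: 5.0
```

```bash
python3 -m crank '0 0 0.12 0;0 0 0 0'
python3 - <<'E'
from h import *
s=ctrl.state(); im=ctrl.read_camera("wrist")[:,:,::-1]
cv2.imwrite("pics/w2.png",cv2.resize(im[20:290,200:440],None,fx=2.2,fy=2.2,interpolation=cv2.INTER_CUBIC))
y=.225;ex=np.array([np.cos(y),np.sin(y),0]);O=np.array([.502,-.188,0])
for a in(-.095,-.05,-.045,-.04,-.035,-.03): print(a,(proj("wrist",O+a*ex+[0,0,.04],s)-[200,20])*2.2)
print((pose(s)[1]-O)@ex,s["contact_force"])
E
```

```text
time_s: 6.9
tool_pos: [0.4771, -0.1953, 0.1284]
orientation: [-3.136, 0.008, -2.916]
contact_force: [1.4, 4.9, 19.9]
finger_gap: 0.005
gripper_force: 10.0
-0.095 [267.13294744 253.83505783]
-0.05 [266.88457591 411.70727732]
-0.045 [266.85888476 427.85655427]
-0.04 [266.83355106 443.74876547]
-0.035 [266.80856861 459.38932872]
-0.03 [266.78393131 474.7835334 ]
-0.02585623334806163 [ 1.432667    4.9276299  19.94173111]
```

View pics/w2.png

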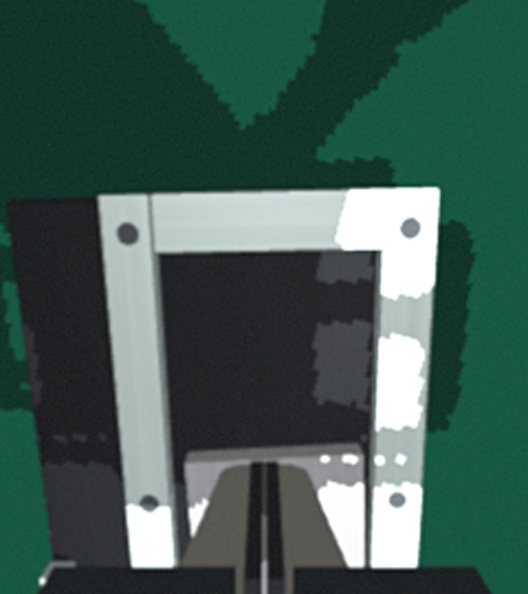

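The plate's front edge is at crop row ~455, dock x ≈ -36.5 mm, so the carrier origin is at ≈ 13 mm. The shoulder is on the catch ramp and the tip has slipped ~7 mm forward on the steel. I'll lift, step back and press harder.

```bash
python3 -m crank '0 0 -0.6 0;0 0 -0.3 0;-0.7 0 0 0;-0.7 0 0 0;0 0 0.4 0;0 0 0.2 0;0 0 0 0'
```

```text
time_s: 7.82
tool_pos: [0.4877, -0.1908, 0.1285]
orientation: [-3.141, 0.001, -2.915]
contact_force: [-2.7, 2.8, 13.7]
finger_gap: 0.001
gripper_force: 6.4
```

```bash
python3 -m crank '0 0 0.2 0;0 0 0.1 0;0 0 0 0'
```

```text
time_s: 8.2
tool_pos: [0.4883, -0.1913, 0.1284]
orientation: [-3.14, 0.001, -2.914]
contact_force: [-9.7, 6.2, 31.9]
finger_gap: 0.005
gripper_force: 16.6
```

```bash
python3 -m crank '0.1 0 -0.05 0;0.15 0 0 0;0.15 0 0 0;0.15 0 0 0;0 0 0 0'
```

```text
time_s: 8.82
tool_pos: [0.486, -0.1929, 0.1284]
orientation: [-3.136, 0.01, -2.916]
contact_force: [8.0, 5.6, 15.9]
finger_gap: 0.008
gripper_force: 7.6
```

```bash
python3 -m crank '0.2 0 0 0;0.2 0 0 0;0 0 0 0'
```

```text
time_s: 9.2
tool_pos: [0.4823, -0.1943, 0.1285]
orientation: [-3.135, 0.011, -2.916]
contact_force: [8.1, 3.0, 13.5]
finger_gap: 0.006
gripper_force: 6.8
```

```bash
python3 -m crank '0 0 0.1 0;0.1 0 0.05 0;0.1 0 0 0;0 0 0 0'
```

```text
time_s: 9.7
tool_pos: [0.4817, -0.1947, 0.1284]
orientation: [-3.134, 0.014, -2.917]
contact_force: [9.4, 6.8, 20.3]
finger_gap: 0.004
gripper_force: 10.2
```

```bash
python3 -m crank '0.2 0 0.02 0;0.2 0 0.02 0;0 0 0 0'
```

```text
time_s: 10.07
tool_pos: [0.478, -0.1964, 0.1284]
orientation: [-3.132, 0.014, -2.916]
contact_force: [8.2, 4.7, 21.3]
finger_gap: 0.006
gripper_force: 10.7
```

```bash
cat > look.py <<'E'
from h import *
import sys
s=ctrl.state(); im=ctrl.read_camera("wrist")[:,:,::-1]
cv2.imwrite(sys.argv[1],cv2.resize(im[20:290,200:440],None,fx=2.2,fy=2.2,interpolation=cv2.INTER_CUBIC))
y=.225;ex=np.array([np.cos(y),np.sin(y),0]);ey=np.array([-ex[1],ex[0],0]);O=np.array([.502,-.188,0])
g=im.astype(float).mean(2)
for a in np.arange(-.1,-.015,.003):
    # column strips at y=-.020
    q=[g[tuple(np.clip(np.round(proj("wrist",O+a*ex+b*ey+[0,0,.04],s)[::-1]).astype(int),0,399))] for b in(-.022,-.0205,-.019)]
    v=(proj("wrist",O+a*ex+[0,0,.04],s)-[200,20])*2.2
    print(f"{a:.3f} {np.mean(q):.0f} v{v[1]:.0f}",end=" | ")
print("\ntool",(pose(s)[1]-O)@ex,(pose(s)[1]-O)@ey,s["contact_force"])
E
python3 look.py pics/w3.png
```

```text
-0.100 200 v231 | -0.097 204 v242 | -0.094 35 v254 | -0.091 37 v265 | -0.088 37 v276 | -0.085 37 v287 | -0.082 36 v298 | -0.079 36 v309 | -0.076 37 v320 | -0.073 36 v330 | -0.070 37 v341 | -0.067 34 v351 | -0.064 35 v362 | -0.061 36 v372 | -0.058 35 v382 | -0.055 36 v392 | -0.052 35 v402 | -0.049 34 v412 | -0.046 34 v421 | -0.043 105 v431 | -0.040 153 v441 | -0.037 153 v450 | -0.034 152 v459 | -0.031 152 v469 | -0.028 152 v478 | -0.025 152 v487 | -0.022 142 v496 | -0.019 132 v505 | -0.016 147 v514 | 
tool -0.02529817382617157 -0.0028260340135987253 [ 8.18613106  4.68084731 21.30617019]
```

View pics/w3.png

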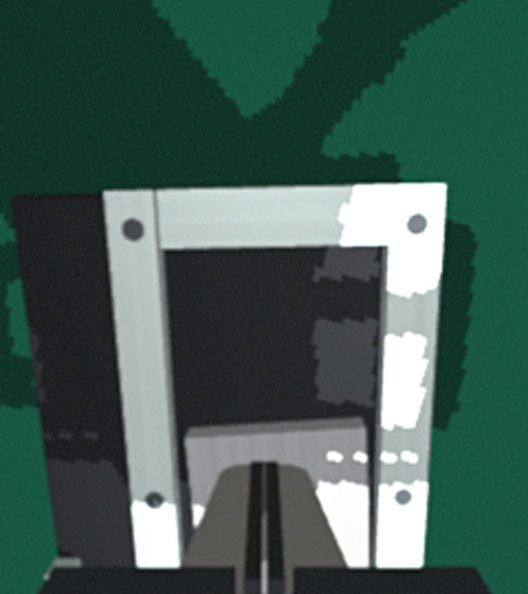

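Front edge at crop row ~435 (dock x ≈ -40 mm), so the carrier is moving with the tip and the shoulder is nearly past the nose. I continue.

```bash
python3 -m crank '0.2 0.05 0.02 0;0.2 0.05 0.02 0;0.2 0 0 0;0 0 0 0'
```

```text
time_s: 10.62
tool_pos: [0.4721, -0.1973, 0.1284]
orientation: [-3.131, 0.014, -2.916]
contact_force: [7.6, 4.4, 22.9]
finger_gap: 0.006
gripper_force: 11.6
```

```bash
python3 -m crank '0.2 0.05 0 0;0.3 0 0 0;0.3 0 0 0;0 0 0 0'
```

```text
time_s: 11.12
tool_pos: [0.4641, -0.1988, 0.1284]
orientation: [-3.13, 0.014, -2.917]
contact_force: [7.8, 3.3, 21.8]
finger_gap: 0.005
gripper_force: 11.6
```

```bash
python3 look.py pics/w4.png | tr '|' '\n' | awk '$2>50||/tool/'
```

```text
-0.100 207 v284 
 -0.097 211 v295 
 -0.058 105 v428 
 -0.055 160 v437 
 -0.052 165 v447 
 -0.049 165 v456 
 -0.046 164 v466 
 -0.043 163 v475 
 -0.040 164 v484 
 -0.037 163 v493 
 -0.034 147 v502 
 -0.031 191 v511 
 -0.028 144 v519 
 -0.025 93 v528 
 -0.022 93 v537 
 -0.019 94 v545 
 -0.016 94 v554 
tool -0.039336237603564105 -0.0020967779483435428 [ 7.83915366  3.34721354 21.8149352 ]
```

The edge moved 14 mm along with the tool, so there is no slip. The carrier origin is at ≈ -5 mm, with ~36 mm to go.

```bash
python3 -m crank '0.3 0.03 0 0;0.4 0.03 0 0;0.4 0.03 0 0;0.4 0 0 0;0.4 0 0 0;0 0 0 0'
```

```text
time_s: 11.92
tool_pos: [0.4454, -0.2028, 0.1284]
orientation: [-3.129, 0.014, -2.917]
contact_force: [7.6, 1.4, 23.3]
finger_gap: 0.004
gripper_force: 11.6
```

```bash
python3 -m crank '0.3 0.03 0 0;0.3 0 0 0;0.3 0 0 0;0.2 0 0 0;0 0 0 0'; python3 look.py pics/w5.png | tr '|' '\n' | awk '$2>50||/tool/'
```

```text
time_s: 12.55
tool_pos: [0.4348, -0.2052, 0.1284]
orientation: [-3.129, 0.014, -2.917]
contact_force: [8.5, 0.7, 23.1]
finger_gap: 0.002
gripper_force: 11.3
-0.100 233 v389 
 -0.097 237 v399 
 -0.088 135 v428 
 -0.085 203 v438 
 -0.082 205 v447 
 -0.079 206 v456 
 -0.076 204 v466 
 -0.073 204 v475 
 -0.070 202 v484 
 -0.067 202 v493 
 -0.064 254 v502 
 -0.061 208 v511 
 -0.058 167 v519 
 -0.055 124 v528 
 -0.052 117 v537 
 -0.049 117 v545 
 -0.046 119 v554 
 -0.043 118 v562 
tool -0.06935698348131895 -0.0017883181745958075 [ 8.45906063  0.7355409  23.05951496]
```

```bash
python3 -m crank '0.2 0 0 0;0.2 0 0 0;0.2 0 0 0;0.1 0 0 0;0 0 0 0'; python3 look.py pics/w6.png | tail -1
```

```text
time_s: 13.22
tool_pos: [0.4278, -0.2069, 0.1284]
orientation: [-3.128, 0.013, -2.917]
contact_force: [8.2, 1.0, 23.4]
finger_gap: 0.008
gripper_force: 11.8
tool -0.07659657119375811 -0.0019023186720533293 [ 8.17100691  1.02568127 23.38356379]
```

View pics/w6.png

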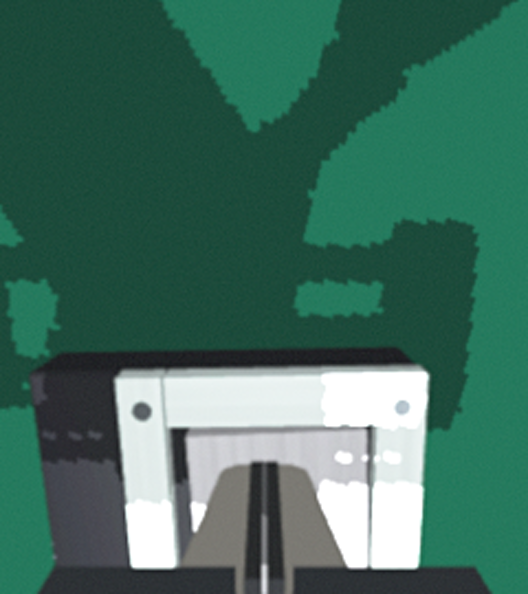

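The front edge is ~2 mm from the stop (row ~432 against 427), so the origin is at ≈ -43 mm, past the catch point. Now I ease the press and push back, since pushing will raise the vertical force.

```bash
python3 -m crank '0 0 -0.1 0;-0.1 0 -0.05 0;-0.1 0 0 0;0 0 0 0'
```

```text
time_s: 13.78
tool_pos: [0.4273, -0.2066, 0.1284]
orientation: [-3.13, 0.007, -2.915]
contact_force: [-0.7, -4.9, 20.8]
finger_gap: 0.002
gripper_force: 10.1
```

```bash
python3 -m crank '-0.2 0 0 0;-0.1 0 0 0;0 0 0 0'
```

```text
time_s: 14.15
tool_pos: [0.4287, -0.206, 0.1284]
orientation: [-3.131, 0.002, -2.914]
contact_force: [-6.9, -5.6, 26.0]
finger_gap: 0.005
gripper_force: 13.2
```

```bash
python3 -m crank '-0.2 0 -0.02 0;-0.1 0 0 0;0 0 0 0'
```

```text
time_s: 14.52
tool_pos: [0.4314, -0.2051, 0.1284]
orientation: [-3.132, 0.002, -2.914]
contact_force: [-8.3, -5.3, 26.0]
finger_gap: 0.0
gripper_force: 13.1
```

```bash
python3 -m crank '-0.2 0 -0.03 0;0 0 0 0'; python3 look.py pics/w7.png | tr '|' '\n' | awk '$2>50||/tool/' | sed -n '1,8p;$p'
```

```text
time_s: 14.78
tool_pos: [0.4333, -0.2044, 0.1284]
orientation: [-3.133, 0.002, -2.914]
contact_force: [-7.6, -4.0, 24.5]
finger_gap: 0.003
gripper_force: 12.1
-0.100 233 v396 
 -0.097 234 v406 
 -0.091 123 v426 
 -0.088 207 v435 
 -0.085 206 v445 
 -0.082 206 v454 
 -0.079 205 v464 
 -0.076 205 v473 
tool -0.07062961571792453 -0.0006587125649417237 [-7.62917701 -3.95004472 24.49162603]
```

```bash
python3 -m crank '-0.2 0 0 0;0 0 0 0'
```

```text
time_s: 15.08
tool_pos: [0.4344, -0.2041, 0.1284]
orientation: [-3.133, -0.001, -2.914]
contact_force: [-12.7, -5.0, 27.0]
finger_gap: 0.004
gripper_force: 13.8
```

```bash
python3 -m crank '-0.15 0 -0.02 0;0 0 0 0'
```

```text
time_s: 15.32
tool_pos: [0.4349, -0.2039, 0.1284]
orientation: [-3.134, -0.004, -2.913]
contact_force: [-16.5, -6.3, 29.1]
finger_gap: 0.003
gripper_force: 14.7
```

The tool stops advancing and the lane force climbs from 8 to about 17 N, so the catch holds. I hold briefly, then lift straight off.

```bash
python3 -m crank '0 0 0 0;0 0 0 0'; python3 -m crank '0 0 -0.15 0;0 0 -0.3 0;0 0 -1 0;0 0 -3 0;0 0 -5 0;0 0 -3 0;0 0 0 0;4 0 0 0;0 0 0 0;0 0 0 0'
python3 - <<'E'
from h import *
im=ctrl.read_camera("top")[:,:,::-1]; w=ctrl.read_camera("wrist")[:,:,::-1]
a=cv2.resize(im[140:260,330:420],(390,520),interpolation=cv2.INTER_CUBIC)
b=cv2.resize(w[:,200:440],(312,520),interpolation=cv2.INTER_CUBIC)
cv2.imwrite("pics/f.png",np.hstack([a,b])); print(ctrl.state()["contact_force"])
E
```

```text
time_s: 15.58
tool_pos: [0.4349, -0.2039, 0.1283]
orientation: [-3.134, -0.004, -2.913]
contact_force: [-16.5, -6.8, 29.0]
finger_gap: 0.006
gripper_force: 14.6
time_s: 16.82
tool_pos: [0.3957, -0.2085, 0.2479]
orientation: [3.14, -0.0, -2.916]
contact_force: [0.5, -0.5, -0.6]
finger_gap: 0.008
gripper_force: 0.0
[-0.24504935 -0.76500316  0.67147046]
```

View pics/f.png

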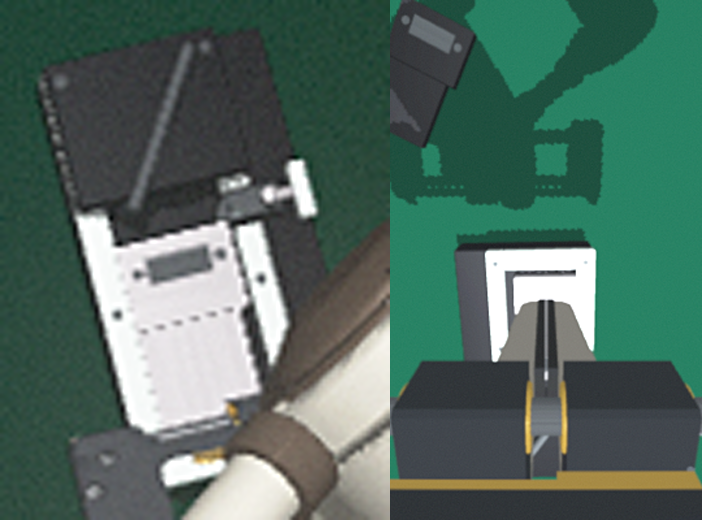

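The picture shows the carrier drawn fully out. Its rear edge (crop ~(115,245)–(225,225)) lies at the catch's holding face, the nose (~(230,207)) is sprung out behind it, and the hex key is still on the roof. The robot is clear, so I hand in.

```bash
python3 -c "
from bench import ctrl
print(ctrl.hand_in())"
```

```text
the job is handed in; nothing more can be done
None
```

I drew the right-hand dock's carrier out past its catch and slid it back until the catch held it (lane force rose from about 8 N to 17 N with almost no movement); press readings peaked at 32 N, the other carrier was not touched, and I handed the job in at about 17 s.

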